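# Post a returned carton through the hopper's spring flap

### The arm

A 6-joint arm with a two-finger parallel gripper is mounted at the origin on the work surface. World frame = base frame: x ahead of the robot, y to its left, z up, the work surface at z = 0. Lengths are in m, angles in degrees, forces in N, time in s.
With the tool pointing down it reaches from about 0.4 to 0.825 m from the base axis. Payload 7 kg.
Tool frame: the origin (TCP) lies midway between the tips of the shut fingers; the grasp point (between the pads) lies r.pinch_z behind it (r.pinch_z is the distance from the TCP to the grasp point, in m); z points along the fingers, y is the line along which they close (so a half turn about z gives the same grasp; the last joint's range is limited). The gripper opens to 88 mm and grips with 3 to 60 N. Pads are 19 mm wide; open, the fingers measure 130 mm over their backs; the gripper's body (78 mm by 193 mm) begins 47 mm behind the grasp point.
Start: joints at [91.622, 20.546, 0.682, 0, -70.136, -16.507], TCP at [0.173, 0.652, 0.227] pointing down, gripper open.
Joint ranges: [-176.03, 176.03], [-82.01, 121.73], [-58.28, 71.71], [-173.87, 95.51], [-174.79, -0.11], [-173.66, 173.66]. Speed limits (degrees/s): [136.94, 136.94, 172.46, 180, 180, 180].

### API

Orientations are given as [roll, pitch, yaw] about the fixed x, y, z axes, in that order (R = Rz(yaw) Ry(pitch) Rx(roll)).
In Python, from plant import r, optics, job gives the robot as it stands.
- The arm moves only by the shell command python3 -m crank 'ROWS' [FORCE]. ROWS is JSON, a list of rows, each an object with "xyz": the shift along the tool's x, y, z in units of 30 mm (1.0 is 30 mm), a list of three; "delta_rot": the turn, a rotation vector about the tool's x, y, z in degrees, a list of three; "claw": the closure, from 0 (fully open) to 1 (shut). A call has 1 to 20 rows; each row is the pose to reach, as a shift and turn from the pose commanded when the call began, along the tool's axes at that moment; what a row does not reach only later rows make up. A row lasts 1/8 s, in which the tool goes at most 62.5 mm and 10.7 degrees, less where a joint would pass 70% of its speed; a pose out of reach is approached as far as the arm can. A call with a gripper value outside its range is refused whole. The fingers move at their own pace and stop on an object; FORCE is the grip in N (left out, the last holds). Time passes only in rows, so rows that repeat a pose let the fingers close. It gives the time, the measured TCP pose, the force, the opening and the grip force at its end, in the units of the state.
- r.get_state(): the state, without advancing time (a new reading comes with each control period).
- optics.capture(name): name is "scene" or "top"; returns a dict with "img" (384x512x3 uint8, blue, green, red), "fovy" (degrees; the focal length in pixels is half the picture's height over the tangent of half this angle, whatever the lens; pixels are square), "cx", "cy" (the principal point, pixels), "eye" and "rotation" of the camera in the world. Camera axes: x right, y up, looking along -z (the intrinsics and any distortion apply to the point x, -y, -z); pixel columns grow to the right and rows downward; lengths in m; the calibration is good to about 2 mm. A picture is of the moment at which its call begins. There is no depth.
- job.close_job(): hands the job in; it is judged then, once.
The state is a dict: "time_s": time; "joints": joint angles; "qd": joint speeds; "joint_torque": joint torques, N m; "tcp_pos": TCP position; "eef_rot": TCP orientation; "contact_force": force on the tool from outside, world axes, zero at the start; "moment": the same for the moment, N m; "gripper_width": finger opening in m; "gripper_force": force on a finger pad.
Only numpy, scipy, OpenCV 4.12 (cv2) and the standard library are available. Lean on these libraries where they do the work, as an engineer would, in place of code of your own. Each camera call takes 0.05 s, during which the arm holds its last target. There are 200 camera calls.

### The job

Post the small carton that waits in the lane of the returns hopper: push the hopper's self-closing flap open with one finger and, while that finger keeps it open, push the carton along the deck with the other finger, through the doorway, until it drops into the bin; then let the flap swing fully shut. Do not pick the carton up, do not use it to shove the flap open, and leave the other things where they are.

Things in the scene. Friction and masses are not known exactly. Their poses are not given: they have to be found in the camera images.
- hopper: Sheet-metal returns hopper fixed to the table, turned up to 0.3 rad. Origin: on the line of the shut flap, mid-width of the lane, at table height; x points inward (the way the carton travels), y left, z up. Its flat deck, 110 mm above the table, spans x -160 to +8 mm, y -92 to +117 mm. Walls, jambs and hood reach at most 159 mm above the table. Numbers below are in this frame.
- lane_mouth (a point): Deck-level point at x = 0, y = 0: the lane's end at the flap. Lane guides (4 mm thick, 12 mm high) with inner faces at y = +35 and -35 mm run from x = -150 to -10 mm. Left of the lane (y 39 to 100 mm) the deck is free up to the flap. The doorway in the flap's line spans y -44 to +101 mm and has no lintel: a finger can pass through it from above.
- bin_in (a point): Centre of the bin's floor, 100 mm below the deck. The bin begins where the deck ends (x = 8 mm) and has inner x 8 to 196 mm, y -88 to +113 mm; it is open above as far as x = 120 mm, then covered by a hood.
- flap (a joint): Opening angle of the flap, rad: 0 shut, grows as it swings inward (+x, into the bin) about an upright hinge at the doorway's left side, stop at 1.35. A spring shuts it as soon as it is released; it takes about 4 to 6 N to push it open at a point 40 mm from the hinge, less farther out.
- flap_end (a point): Middle of the flap's free end edge (moves with the flap). The flap is an upright steel plate 4 mm thick and 131 mm long that shuts the doorway. When shut it runs from the hinge towards the hopper's -y, from y = +92 to -39 mm, and from 114 to 154 mm above the table.
- flap_hinge (a point): Point on the flap's hinge axis half-way up the plate: x = 0, y = +95, z = 133 mm in the hopper's frame.
- carton: The carton to post, 45 mm along its x (the lane's direction), 60 mm along its y, 35 mm high, about 90 g, lying on the deck in the lane, 60 to 95 mm in front of the flap (to its centre), nearly square to the lane. Origin: centre of its underside.
- pill_jar: Bystander: short round jar, 32 mm across and 42 mm tall, standing on the right part of the hopper's deck, outside the lane. Origin: centre of its underside.
- tall_carton: Bystander: upright carton 50 x 70 x 110 mm on the table right of the hopper. Origin: centre of its underside.
- flat_carton: Bystander: flat carton 70 x 110 x 30 mm on the table right of the hopper. Origin: centre of its underside.
- small_carton: Bystander: carton of the same make and size as the one to be posted, on the table left of the hopper. Origin: centre of its underside.
- wash_bottle: Bystander: bottle 52 mm across and 120 mm tall on the table left of the hopper. Origin: centre of its underside.
- pen_cup: Bystander: open cup 70 mm across and 90 mm tall on the table right of the hopper. Origin: centre of its underside.
- tape_roll: Bystander: roll of packing tape lying flat, 90 mm across and 30 mm high, on the table left of the hopper. Origin: centre of its underside.

How it is judged (in metres and radians):
On the way, in this order (a step that is already met when the one before it is completed fails the run):
1. a finger has swung the flap open (over 0.35 rad) while the carton is still wholly in front of the flap's line (value of joint flap above 0.35 rad and x of carton in the frame of hopper below -0.0225 m and contact force between the fingers and flap above 0.2 N), for 0.1 s.
2. the carton's middle has passed the flap's line while a finger holds the flap open (x of carton in the frame of hopper above 0 m and value of joint flap above 0.5 rad and contact force between the fingers and flap above 0.2 N), for 0.1 s.
At the end, for the whole second after the job is handed in: The carton lies at rest inside the bin (its underside's centre beyond the deck's edge, inside the walls and at least 20 mm below the deck) and the flap is shut to within 0.05 rad (x of carton in the frame of hopper between 0.01 and 0.196 m and y of carton in the frame of hopper between -0.09 and 0.115 m and z of carton in the frame of hopper below 0.09 m and linear speed of carton below 0.02 m/s and value of joint flap below 0.05 rad); the robot touches nothing.
It fails at once if the carton is lifted more than 20 mm off the deck (z of carton in the frame of hopper above 0.13 m).
It fails at once if the carton is pressed against the flap with more than 1.2 N (used to shove it open) (contact force between carton and flap above 1.2 N).
It fails at once if a bystander is moved by more than 25 mm (distance of any of pill_jar, tall_carton, flat_carton, small_carton, wash_bottle, pen_cup, tape_roll from where it was at the start of the episode above 0.025 m).
It also fails if it takes over 38 s, if anything falls off the work surface, if the arm or the gripper's body presses on something with over 40 N, if the wrist force passes 120 N, or if a joint passes its speed limit or range.

## Working session

There is one attempt and no reset: what is moved stays moved. The work goes in short steps, Python scripts to look and compute and a shell command to move; the robot and the scene stay as the last step left them, time stands still between calls to the robot, and variables do not carry over. Pictures are saved under pics/ and viewed, at most 10 in all, crops included, and the job is handed in when it is done.

```bash
mkdir -p pics; ls
python3 - <<'E'
from plant import r,optics,job
import cv2
for n in("scene","top"):
    c=optics.capture(n); cv2.imwrite(f"pics/{n}0.png",c["img"]); print({k:v for k,v in c.items() if k!="img"})
print(r.get_state(),r.pinch_z)
E
```

```text
pics
{'fovy': 44.72442718571352, 'cx': 253.8742166615143, 'cy': 191.6817083984269, 'eye': array([ 0.92702599, -0.34053886,  0.87178149]), 'rotation': array([32.47425558, -0.79974694, 43.87112235])}
{'fovy': 55.17202473891411, 'cx': 251.3867591378235, 'cy': 192.92543192872634, 'eye': array([0.44238014, 0.03793624, 0.8652424 ]), 'rotation': array([  9.80932607,  -0.33916973, -88.69388354])}
{'time_s': 0.1, 'joints': array([ 9.16199556e+01,  2.05854819e+01,  6.37641726e-01, -1.47304528e-02,
       -7.01357819e+01, -1.65096657e+01]), 'qd': array([ 0.0724561 , -0.04501627,  0.13314002,  0.04128335, -0.0261721 ,
        0.09133327]), 'joint_torque': array([-1.37276671e-03, -5.84160662e+01,  2.93748003e+01,  7.01555461e+00,
        1.01865854e-02, -4.28666544e-05]), 'tcp_pos': array([0.17334869, 0.65190342, 0.22573621]), 'eef_rot': array([ 1.79915890e+02, -1.04878574e-02, -1.48947179e+01]), 'contact_force': array([-0.05455245, -0.32701444,  0.00931364]), 'moment': array([0.07115362, 0.03146983, 0.00259608]), 'gripper_force': 0.0, 'gripper_width': 0.0874087828900807} 0.0188
```

View pics/top0.png

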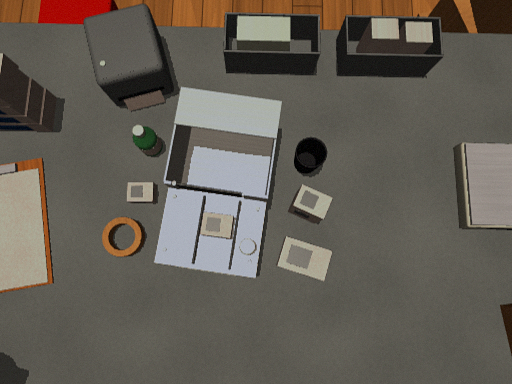

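View pics/scene0.png

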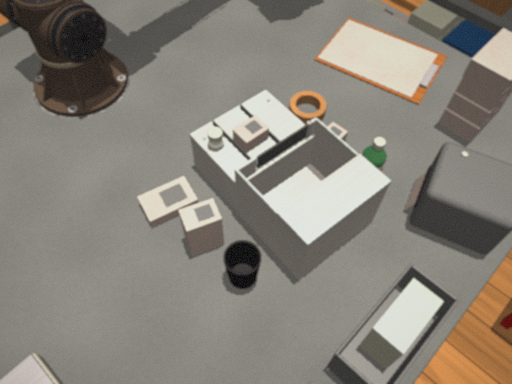

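Run:
```python
import cv2
a=cv2.imread("pics/top0.png")[170:290,140:300]; cv2.imwrite("pics/t1.png",cv2.resize(a,None,fx=5,fy=5,interpolation=cv2.INTER_CUBIC))
b=cv2.imread("pics/scene0.png")[80:220,180:340]; cv2.imwrite("pics/s1.png",cv2.resize(b,None,fx=4,fy=4,interpolation=cv2.INTER_CUBIC))
```

```text
(no output)
```

View pics/t1.png

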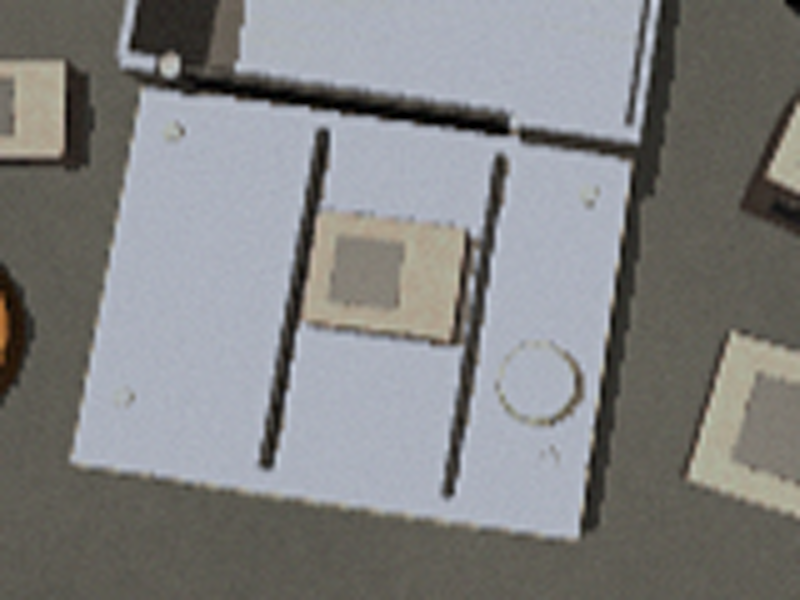

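View pics/s1.png

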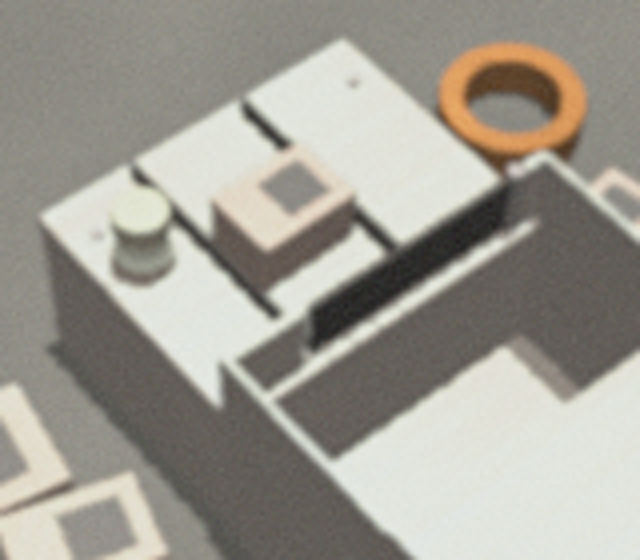

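```bash
cat > h.py <<'E'
import numpy as np
from scipy.spatial.transform import Rotation as R
from scipy.optimize import least_squares
C={"scene":(44.72442718571352,253.874,191.682,[0.92702599,-0.34053886,0.87178149],[32.47425558,-0.79974694,43.87112235]),
"top":(55.17202473891411,251.387,192.925,[0.44238014,0.03793624,0.8652424],[9.80932607,-0.33916973,-88.69388354])}
def proj(n,P):
    f,cx,cy,e,ro=C[n]; f=192/np.tan(np.radians(f/2))
    p=R.from_euler("xyz",ro,degrees=True).inv().apply(np.atleast_2d(P)-e)
    return np.c_[cx+f*p[:,0]/-p[:,2],cy-f*p[:,1]/-p[:,2]]
def ray(n,uv,z):
    f,cx,cy,e,ro=C[n]; f=192/np.tan(np.radians(f/2))
    d=R.from_euler("xyz",ro,degrees=True).apply([(uv[0]-cx)/f,-(uv[1]-cy)/f,-1]); e=np.array(e)
    return e+d*(z-e[2])/d[2]
def h2w(P,q): 
    return R.from_euler("z",q[2]).apply(np.atleast_2d(P))+[q[0],q[1],0]
T=lambda u,v:(140+u/5,170+v/5)
S=lambda u,v:(180+u/4,80+v/4)
E
cat > fit.py <<'E'
from h import *
D=[("top",T(72,464),(-160,117,110)),("top",T(580,540),(-160,-92,110)),("top",T(266,466),(-150,37,122)),("top",T(322,130),(-10,37,122)),("top",T(448,494),(-150,-37,122)),("top",T(500,156),(-10,-37,122)),("top",T(510,122),(0,-39,154)),
("scene",S(345,40),(-160,117,110)),("scene",S(42,217),(-160,-92,110)),("scene",S(135,168),(-150,-37,122)),("scene",S(245,104),(-150,37,122)),("scene",S(275,312),(-10,-37,122)),("scene",S(310,305),(0,-39,154))]
def fun(q): return np.concatenate([(proj(n,h2w(np.array(p)/1000,q))-uv)[0] for n,uv,p in D])
s=least_squares(fun,[.5,.15,0]); print(s.x); print(s.fun.reshape(-1,2).round(1))
q=s.x
c=[("top",T(316,210),(22.5,30,145)),("top",T(468,230),(22.5,-30,145)),("top",T(455,345),(-22.5,-30,145)),("top",T(302,325),(-22.5,30,145)),
("scene",S(212,198),(-22.5,-30,145)),("scene",S(288,146),(-22.5,30,145)),("scene",S(352,196),(22.5,30,145)),("scene",S(266,248),(22.5,-30,145))]
g=least_squares(lambda w:np.concatenate([(proj(n,h2w(np.array(p)/1000,w))-uv)[0] for n,uv,p in c]),q)
print(g.x,g.fun.reshape(-1,2).round(1)); d=g.x-q
print("carton in hopper",R.from_euler("z",-q[2]).apply([d[0],d[1],0]),d[2])
j=ray("top",T(539,382),.152); print("jar",R.from_euler("z",-q[2]).apply(j-[q[0],q[1],0]))
E
python3 fit.py
```

```text
[ 0.57002371  0.09422436 -0.13300373]
[[-1.3 -0.8]
 [-0.5  0.4]
 [-1.1  0.2]
 [ 0.2 -1.3]
 [-0.7  0.5]
 [ 0.3 -0.9]
 [-0.3 -1.4]
 [-1.2 -0.9]
 [-2.6 -0.9]
 [-2.1 -1.9]
 [-1.7 -1.9]
 [ 4.3  4.6]
 [-1.8  0.3]]
[ 0.50226917  0.1025628  -0.08493915] [[ 0.  -0.3]
 [-0.1 -1. ]
 [-0.2 -1.2]
 [-0.2 -0.5]
 [-2.3 -0.1]
 [ 1.1 -1.7]
 [-0.2 -1.4]
 [-1.2  0.8]]
carton in hopper [-0.06826192 -0.00072026  0.        ] 0.04806457402102603
jar [-0.10064834 -0.06712508  0.152     ]
```

```bash
sed -i 's/("scene",S(275,312),(-10,-37,122)),//' fit.py; python3 fit.py
cat > go.py <<'E'
from h import *; import sys
from plant import r
q=[0.570,0.0935,-0.133]
def tgt(bx,by,ax,ay,z):
    P=h2w(np.array([[bx,by,0],[ax,ay,0]])/1000,q); m=P.mean(0); d=P[1]-P[0]
    yaw=np.degrees(np.arctan2(d[1],d[0]))-90   # tool y = -line or so
    return np.array([m[0],m[1],z]),yaw
if __name__=="__main__":
    p,yaw=tgt(*map(float,sys.argv[1:6])); s=r.get_state(); R0=R.from_euler("xyz",s["eef_rot"],degrees=True)
    R1=R.from_euler("xyz",[180,0,yaw],degrees=True)
    print("target",p,yaw,"xyz units",(R0.inv().apply(p-s["tcp_pos"])/.03).round(3),"rot",np.degrees((R0.inv()*R1).as_rotvec()).round(1))
    u=R.from_euler("z",q[2]).apply([1,0,0]); v=R.from_euler("z",q[2]).apply([0,1,0]); print("hopper +x,+y 30mm in final tool",R1.inv().apply([u,v]).round(3))
    L=np.hypot(float(sys.argv[1])-float(sys.argv[3]),float(sys.argv[2])-float(sys.argv[4])); print("opening",L-21, s["gripper_width"])
E
python3 go.py -112 -2 -40 58 0.2
```

```text
[ 0.57116933  0.09477615 -0.12723958]
[[-1.2 -1. ]
 [-0.3 -0.3]
 [-0.9 -0.2]
 [-0.  -1.8]
 [-0.5 -0.2]
 [ 0.  -1.6]
 [-0.6 -2.1]
 [-1.1 -0.8]
 [-2.2 -0.4]
 [-1.8 -1.5]
 [-1.5 -1.6]
 [-1.1  0.6]]
[ 0.50226917  0.1025628  -0.08493914] [[ 0.  -0.3]
 [-0.1 -1. ]
 [-0.2 -1.2]
 [-0.2 -0.5]
 [-2.3 -0.1]
 [ 1.1 -1.7]
 [-0.2 -1.4]
 [-1.2  0.8]]
carton in hopper [-0.06933127 -0.00101949  0.        ] 0.04230043985392942
jar [-0.10209992 -0.06723652  0.152     ]
target [0.49838422 0.13133095 0.2       ] -57.81476758297474 xyz units [14.931 13.983  0.881] rot [ 0.1 -0.  42.9]
hopper +x,+y 30mm in final tool [[ 0.64  -0.768 -0.   ]
 [-0.768 -0.64  -0.   ]]
opening 72.72299611087985 0.0874087828900807
```

```bash
sed -i 's/^q=.*/q=[0.5711,0.0947,-0.128]/' go.py; python3 -m crank '[{"xyz":[7.5,7,0],"delta_rot":[0,0,21],"claw":0.17},{"xyz":[7.5,7,0],"delta_rot":[0,0,21],"claw":0.17},{"xyz":[7.5,7,0],"delta_rot":[0,0,21],"claw":0.17},{"xyz":[7.5,7,0],"delta_rot":[0,0,21],"claw":0.17},{"xyz":[7.5,7,0],"delta_rot":[0,0,21],"claw":0.17},{"xyz":[15,14,0],"delta_rot":[0,0,43],"claw":0.17},{"xyz":[15,14,0],"delta_rot":[0,0,43],"claw":0.17},{"xyz":[15,14,0],"delta_rot":[0,0,43],"claw":0.17},{"xyz":[15,14,0],"delta_rot":[0,0,43],"claw":0.17},{"xyz":[15,14,0],"delta_rot":[0,0,43],"claw":0.17},{"xyz":[15,14,0],"delta_rot":[0,0,43],"claw":0.17},{"xyz":[15,14,0],"delta_rot":[0,0,43],"claw":0.17},{"xyz":[15,14,0],"delta_rot":[0,0,43],"claw":0.17},{"xyz":[15,14,0],"delta_rot":[0,0,43],"claw":0.17}]'; python3 go.py -112 -2 -40 58 0.125
python3 - <<'E'
from plant import optics
import cv2
c=optics.capture("scene"); cv2.imwrite("pics/s2.png",cv2.resize(c["img"][40:240,140:380],None,fx=3,fy=3,interpolation=cv2.INTER_CUBIC))
E
```

```text
time_s: 1.85
tcp_pos: [0.5, 0.1319, 0.2266]
eef_rot: [-180.0, 0.0, -57.8]
contact_force: [1.3, 1.0, 0.7]
gripper_width: 0.0726
gripper_force: 0.0
target [0.49929596 0.13217239 0.125     ] -57.528288685409336 xyz units [-0.021  0.015  3.388] rot [-0.   0.  -0.2]
hopper +x,+y 30mm in final tool [[ 0.64  -0.768 -0.   ]
 [-0.768 -0.64  -0.   ]]
opening 72.72299611087985 0.07258058472975432
```

View pics/s2.png

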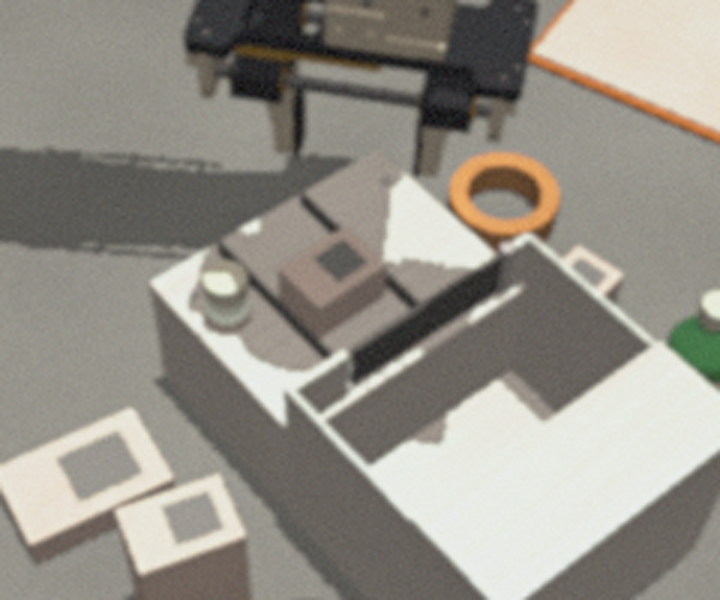

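Run:
```python
from h import *
q=[0.5711,0.0947,-0.128]
p=proj("scene",h2w(np.array([[-112,-2,226.6],[-40,58,226.6]])/1000,q)); print((p-[140,40])*3)
```

```text
[[285.55186841 142.02538556]
 [430.78868384 164.77550931]]
```

```bash
python3 -m crank '[{"xyz":[-0.08,0.09,1.2],"delta_rot":[0,0,0],"claw":0.17},{"xyz":[-0.08,0.09,2.2],"delta_rot":[0,0,0],"claw":0.17},{"xyz":[-0.08,0.09,3],"delta_rot":[0,0,0],"claw":0.17},{"xyz":[-0.08,0.09,3.39],"delta_rot":[0,0,0],"claw":0.17},{"xyz":[-0.08,0.09,3.39],"delta_rot":[0,0,0],"claw":0.17}]'
python3 - <<'E'
from plant import optics
import cv2
for n,s in(("scene",(slice(40,240),slice(140,380))),("top",(slice(150,290),slice(130,300)))):
    c=optics.capture(n); cv2.imwrite(f"pics/{n}3.png",cv2.resize(c["img"][s],None,fx=3,fy=3,interpolation=cv2.INTER_CUBIC))
E
```

```text
time_s: 2.52
tcp_pos: [0.4966, 0.1316, 0.1245]
eef_rot: [179.9, -0.0, -57.8]
contact_force: [0.4, -0.5, 0.8]
gripper_width: 0.0724
gripper_force: 0.0
```

View pics/scene3.png

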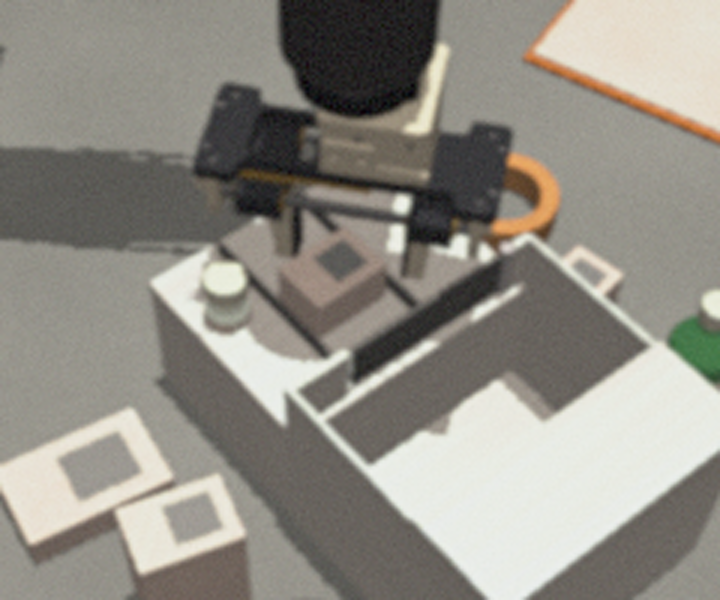

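```bash
python3 -m crank '[{"xyz":[0.19,-0.23,0],"delta_rot":[0,0,0],"claw":0.17},{"xyz":[0.38,-0.46,0],"delta_rot":[0,0,0],"claw":0.17},{"xyz":[0.51,-0.61,0],"delta_rot":[0,0,0],"claw":0.17},{"xyz":[0.64,-0.77,0],"delta_rot":[0,0,0],"claw":0.17},{"xyz":[0.77,-0.92,0],"delta_rot":[0,0,0],"claw":0.17},{"xyz":[0.9,-1.08,0],"delta_rot":[0,0,0],"claw":0.17},{"xyz":[1.02,-1.23,0],"delta_rot":[0,0,0],"claw":0.17},{"xyz":[1.02,-1.23,0],"delta_rot":[0,0,0],"claw":0.17},{"xyz":[1.02,-1.23,0],"delta_rot":[0,0,0],"claw":0.17}]'
python3 - <<'E'
from plant import optics
import cv2
ims=[]
for n,s in(("scene",(slice(80,220),slice(180,340))),("top",(slice(150,290),slice(140,300)))):
    c=optics.capture(n); ims.append(cv2.resize(c["img"][s],None,fx=2.5,fy=2.5,interpolation=cv2.INTER_CUBIC))
cv2.imwrite("pics/p4.png",cv2.hconcat(ims))
E
```

```text
time_s: 3.75
tcp_pos: [0.5438, 0.1249, 0.1245]
eef_rot: [179.9, 0.0, -57.9]
contact_force: [-3.6, 1.3, -0.2]
gripper_width: 0.0725
gripper_force: 1.9
```

View pics/p4.png

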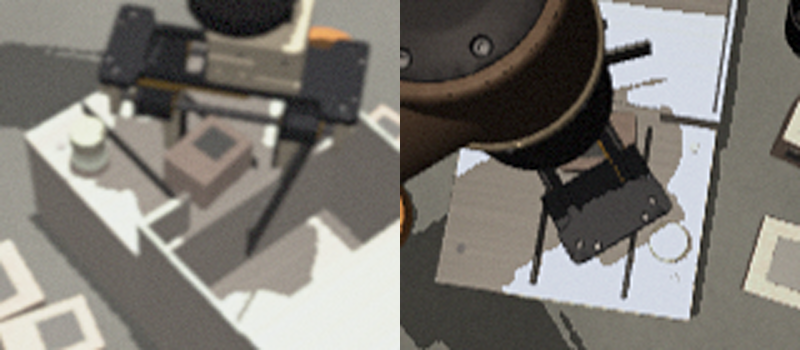

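```bash
python3 -m crank '[{"xyz":[0.13,-0.15,0],"delta_rot":[0,0,0],"claw":0.17},{"xyz":[0.26,-0.31,0],"delta_rot":[0,0,0],"claw":0.17},{"xyz":[0.38,-0.46,0],"delta_rot":[0,0,0],"claw":0.17},{"xyz":[0.51,-0.61,0],"delta_rot":[0,0,0],"claw":0.17},{"xyz":[0.64,-0.77,0],"delta_rot":[0,0,0],"claw":0.17},{"xyz":[0.7,-0.84,0],"delta_rot":[0,0,0],"claw":0.17},{"xyz":[0.77,-0.92,0],"delta_rot":[0,0,0],"claw":0.17},{"xyz":[0.83,-1.0,0],"delta_rot":[0,0,0],"claw":0.17},{"xyz":[0.9,-1.08,0],"delta_rot":[0,0,0],"claw":0.17},{"xyz":[0.96,-1.15,0],"delta_rot":[0,0,0],"claw":0.17},{"xyz":[1.02,-1.23,0],"delta_rot":[0,0,0],"claw":0.17},{"xyz":[1.1,-1.32,0],"delta_rot":[0,0,0],"claw":0.17},{"xyz":[1.1,-1.32,0],"delta_rot":[0,0,0],"claw":0.17}]'
python3 - <<'E'
from plant import optics
import cv2
ims=[]
for n,s in(("scene",(slice(80,220),slice(180,340))),("top",(slice(110,250),slice(140,300)))):
    c=optics.capture(n); ims.append(cv2.resize(c["img"][s],None,fx=2.5,fy=2.5,interpolation=cv2.INTER_CUBIC))
cv2.imwrite("pics/p5.png",cv2.hconcat(ims))
E
```

```text
time_s: 5.48
tcp_pos: [0.5952, 0.1175, 0.1247]
eef_rot: [179.9, -0.0, -57.9]
contact_force: [-3.5, -3.4, 0.1]
gripper_width: 0.0725
gripper_force: 2.1
```

View pics/p5.png

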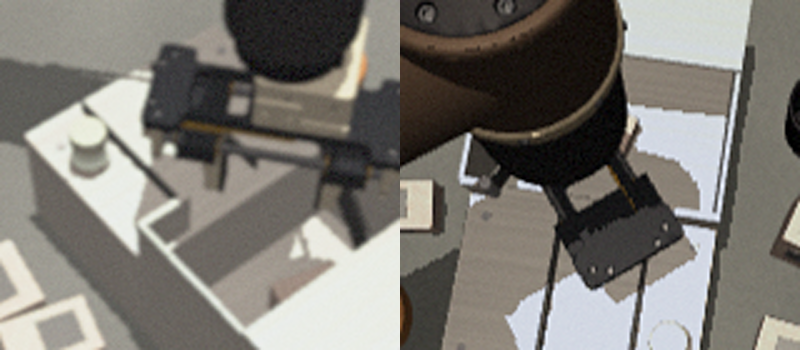

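```bash
python3 -m crank '[{"xyz":[-0.26,0.31,0],"delta_rot":[0,0,0],"claw":0.17},{"xyz":[-0.52,0.62,0],"delta_rot":[0,0,0],"claw":0.17},{"xyz":[-0.78,0.92,0],"delta_rot":[0,0,0],"claw":0.17},{"xyz":[-1.04,1.23,0],"delta_rot":[0,0,0],"claw":0.17},{"xyz":[-1.3,1.54,0],"delta_rot":[0,0,0],"claw":0.17},{"xyz":[-1.56,1.88,0],"delta_rot":[0,0,0],"claw":0.17},{"xyz":[-1.86,2.24,0],"delta_rot":[0,0,0],"claw":0.17},{"xyz":[-1.86,2.24,0],"delta_rot":[0,0,0],"claw":0.17},{"xyz":[-1.86,2.24,-1.5],"delta_rot":[0,0,0],"claw":0.17},{"xyz":[-1.86,2.24,-3],"delta_rot":[0,0,0],"claw":0.17},{"xyz":[-2.5,3,-4],"delta_rot":[0,0,0],"claw":0.17},{"xyz":[-2.5,3,-4],"delta_rot":[0,0,0],"claw":0.17},{"xyz":[-2.5,3,-4],"delta_rot":[0,0,0],"claw":0.17}]'
python3 - <<'E'
from plant import optics
import cv2
ims=[]
for n,s in(("scene",(slice(80,240),slice(180,340))),("top",(slice(110,270),slice(140,300)))):
    c=optics.capture(n); ims.append(cv2.resize(c["img"][s],None,fx=2.5,fy=2.5,interpolation=cv2.INTER_CUBIC))
cv2.imwrite("pics/p6.png",cv2.hconcat(ims))
E
```

```text
time_s: 7.2
tcp_pos: [0.4795, 0.1341, 0.2448]
eef_rot: [-180.0, 0.0, -57.9]
contact_force: [0.2, 0.2, -0.7]
gripper_width: 0.0728
gripper_force: 0.0
```

View pics/p6.png

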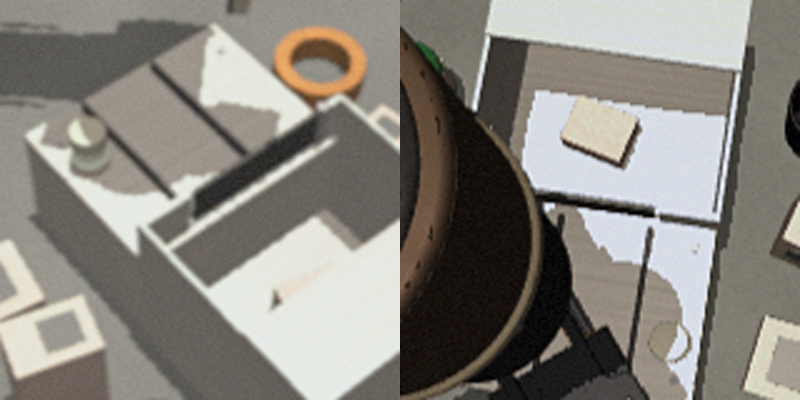

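The carton lies in the bin (top view, about (600,130)), the flap is shut and in line with the doorway, and the jar hasn't moved. The arm is clear of everything.

```bash
python3 -c "
from plant import job
print(job.close_job())"
```

```text
the job is handed in; nothing more can be done
None
```

I posted the carton: one finger held the flap open while the other pushed the carton into the bin, the last images show the flap shut and the arm clear, and the job was handed in at about 7.3 s with no verdict returned.

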